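# Scrap a stripped watch case through the locked flap of the scrap box

## Robot

A 6-joint arm with a two-finger parallel gripper is mounted at the origin on the work surface. World frame = base frame: x ahead of the robot, y to its left, z up, the work surface at z = 0. Lengths are in mm, angles in rad, forces in N, time in s.
With the tool pointing down it reaches from about 400 to 925 mm from the base axis. Payload 12.5 kg.
Tool frame: the origin (TCP) lies midway between the tips of the shut fingers; the grasp point (between the pads) lies 19 mm behind it; z points along the fingers, y is the direction in which the jaws open and shut (so a half turn about z gives the same grasp; the last joint's range is limited). The gripper opens to 95 mm and grips with 3 to 60 N. Pads are 20 mm wide; open, the fingers measure 119 mm over their backs; the gripper's body (75 mm by 180 mm) begins 59 mm behind the grasp point.
Start: joints at [-1.455, 0.491, 1.559, -0, 1.092, -0.106], TCP at [137.513, -609.702, 214.661] pointing down, gripper open.
Joint ranges: [-3.1, 3.1], [-0.84, 2.19], [0.05, 2.79], [-1.13, 4.28], [0.06, 2.93], [-2.69, 2.69]. Speed limits (rad/s): [2.22, 2.22, 2.79, 3.14, 3.14, 3.14].

## Interface

Orientations are given as [roll, pitch, yaw] about the fixed x, y, z axes, in that order (R = Rz(yaw) Ry(pitch) Rx(roll)).
In Python, from cell import * gives the robot as it stands. The module is installed in compiled form; this text tells all that it offers.
- The arm moves only by the tool carry_out, never from a script. Its argument "moves" is a list of rows, each an object of numbers: "dx", "dy", "dz": the shift along the tool's x, y, z in m; "twist": the turn about the tool's z in degrees. A call has 1 to 5 rows; each row is the pose to reach, as a shift and turn from the pose commanded when the call began, along the tool's axes at that moment; what a row does not reach only later rows make up. A row lasts 1/10 s, in which the tool goes at most 50 mm and 8.59 degrees, less where a joint would pass 70% of its speed; a pose out of reach is approached as far as the arm can. A call with a gripper value outside its range is refused whole. "grip" is the finger opening in m, from 0 to 0.0951, set as the call begins (left out, the last holds). The fingers move at their own pace and stop on an object; the grip force is fixed at half the most. Time passes only in rows, so rows that repeat a pose let the fingers close. It gives the time, the measured TCP pose, the force and the opening at its end, in the units of the state.
- state(): the state, without advancing time (a new reading comes with each control period).
- read_camera(name): name is "side" or "top"; returns (picture, depth): 480x640x3 uint8, red, green, blue; 480x640 float32, mm along the optical axis (not along the pixel's ray), 0 where there is no reading.
- camera_info(name): a dict with "mtx" (3x3 intrinsics, pixels), "dist_coeffs" ([k1, k2, p1, p2, k3] as OpenCV has them; the pictures are not rectified), "R" (3x3) and "t" (3): a world point X has camera coordinates R X + t. Camera axes: x right, y down, z forward; pixel columns grow to the right and rows downward; lengths in mm; the calibration is good to about 2 mm. A picture is of the moment at which its call begins. camera_info takes no time and is no camera call.
- job_done(): hands the job in, once; it reports no verdict.
The state is a dict: "t": time; "joints": joint angles; "qvel": joint speeds; "tau": joint torques, N m; "eef_pos": TCP position; "tcp_rot": TCP orientation; "ft_force": force on the tool from outside, world axes, zero at the start; "moment": the same for the moment, N m; "opening": opening from 0.0 (shut) to 1.0 (fully open).
Only numpy, scipy, OpenCV 4.12 (cv2) and the standard library are available. Lean on these libraries where they do the work, as an engineer would, in place of code of your own. Each camera call takes 0.05 s, during which the arm holds its last target. There are 200 camera calls.

## Task

Put the stripped watch case (the empty cushion-shaped steel case, without glass, dial or strap) into the scrap-metal box: press the push-lock on top of the box to release the flap, push the case in through the sprung flap so that it drops to the bottom and the flap swings shut behind it, then press the push-lock again so that it stays down and locks the flap. Leave everything else on the bench where it lies.

Things in the scene. Friction and masses are not known exactly. Their poses are not given: they have to be found in the camera images.
- scrap_box: Grey steel scrap box fixed to the bench, 170 deep (x) x 180 wide (y) x 160 mm high, walls 4 mm. Origin at the centre of its underside; x from front to back, z up; its front faces the robot's side. The front is upright (x = -85) up to z = 70, then slopes back at 50 degrees from level to x = -9, z = 160 mm, where the level top begins. Hollow inside, floor at z = 8 mm.
- opening (a point): Centre of the opening in the sloping panel, on its outer surface (scrap_box x = -47, z = 115 mm). The opening is 130 mm wide and 91 mm along the slope. In scrap_box axes the panel's outward normal is (-0.77, 0, 0.64). The flap pushes out again what is not carried well in: let the watch case go with its middle 35 mm or more behind the panel, clear of the lower edge; then it falls free.
- flap (a joint): Swing of the flap, rad: 0 shut, grows as its lower edge swings inward, stop at 1.2. Hinged on the opening's upper edge (scrap_box x = -18, z = 150 mm). A spring shuts it: 0.10 Nm at 0, 0.23 Nm at 1.2 (2 to 5 N at its middle, far more near the hinge). While the push-lock is locked, a bolt at the box's +y side (it reaches 9 mm into the opening; none when released) stops it at 0.03.
- flap_edge (a point): Middle of the flap's lower edge, on its outer face. The flap is a light-grey sheet with a steel push plate, 126 mm wide, 89 mm along the slope, 3 mm thick.
- catch (a joint): Height of the push-lock's button, m: 0 locked (low), +0.011 released (popped up), -0.005 to -0.006 while fully pressed. Starts locked. Each full press, down to the hard stop and let go, toggles it: from locked it then pops up and frees the flap; from released it then stays low and locks the flap. A short press does not toggle. Spring 1 N (up) to 3 N (down); 10 N is surely at the stop.
- catch_top (a point): Centre of the top of the push-lock's button: round, steel, 28 mm in diameter, moving vertically, on the box's top at scrap_box x = 22, y = 0, in a steel rosette 42 mm across and 3 mm high. Its top is 13.5 mm above the box's top when locked, 24.5 mm when released, 8 mm when fully down.
- bare_case: The stripped watch case: a steel cushion-shaped (square with cut corners) empty frame 42 x 42 x 11 mm with a round hole of about 31 mm through it and four short lugs at two ends (51 mm over the lugs). 40 to 85 g, flat on the bench. Origin at the centre of its underside, z up; x along the lugs, y across the two plain flat sides, 42 mm apart and 34 mm long.
- watch_black: Bystander: watch with black dial on a closed steel bracelet, standing on the bracelet, about 66 x 42 x 56 mm high; origin under its middle.
- watch_gold: Bystander: brass-coloured watch with white dial on a closed bracelet, about 66 x 40 x 56 mm high; origin under its middle.
- watch_head: Bystander: complete round watch head without strap, with a dark green dial and a raised bezel, 38 mm diameter, 13 mm high; origin under its middle.
- brass_tin: Bystander: round brass tin, 44 mm diameter, 18 mm high; origin under its middle.
- mesh_disc: Bystander: round wire-mesh lid, 70 mm diameter, 4 mm high; origin under its middle.
- loupe: Bystander: black eye loupe, 38 mm diameter, 37 mm high; origin under its middle.
- glass_dish: Bystander: open glass dish, 90 mm diameter, 16 mm high; origin under its middle.
- screwdriver: Bystander: small screwdriver lying down, 130 mm long; origin under its middle.
Things that resemble listed ones, but are neither listed nor needed, are in the scene too. Leave any blue look-alike of the bare_case alone.

How it is judged:
By the outcome, as a careful person would: the job done as asked, in the order asked, and still so for the second after the job is handed in, with the robot touching nothing.
It also fails if it takes over 67 s, if anything falls off the work surface, if the arm or the gripper's body presses on something with over 40 N, if the wrist force passes 120 N, or if a joint passes its speed limit or range.

## Working session

There is one attempt and no reset: what is moved stays moved. The work goes in short steps, Python scripts to look and compute and a tool call to move; the robot and the scene stay as the last step left them, time stands still between calls to the robot, and variables do not carry over. Pictures are saved under pics/ and viewed, about 8 in all and at most 12, crops included, and the job is handed in when it is done.

Besides the shell and the picture viewer there is one more tool, called after "Emit:" by a JSON object that holds its "api" and its "payload". carry_out: Moves the arm, as the interface text tells. Its arguments: {"type":"object","properties":{"moves":{"type":"array","items":{"type":"object","properties":{"dx":{"type":"number"},"dy":{"type":"number"},"dz":{"type":"number"},"twist":{"type":"number"}}}},"grip":{"type":"number"}},"required":["moves"]}

```bash
mkdir -p pics && cat > h.py <<'E'
from cell import *
import numpy as np, cv2
def snap(n,f):
    p,d=read_camera(n); cv2.imwrite('pics/%s.png'%f,p[:,:,::-1]); np.save('pics/%s.npy'%f,d); return p,d
def w(n,d,u,v,z=None):
    c=camera_info(n); M=np.array(c['mtx'],float); R=np.array(c['R']);t=np.array(c['t'])
    q=cv2.undistortPoints(np.array([[[u,v]]],float),M,np.array(c['dist_coeffs'],float))[0,0]
    r=R.T@np.array([q[0],q[1],1]); C=-R.T@t
    if z is not None: return C+r*(z-C[2])/r[2]
    return C+r*d[int(round(v)),int(round(u))]
E
python3 - <<'E'
from h import *
a,_=snap('top','t0'); b,_=snap('side','s0')
s=state(); print(s)
for n in('top','side'):
    c=camera_info(n); print(n,-np.array(c['R']).T@np.array(c['t']),np.array(c['R'])[2])
E
```

```text
{'t': 0.1, 'joints': array([-1.45457892e+00,  4.91477306e-01,  1.55939737e+00,  2.46951842e-05,
        1.09169219e+00, -1.05591107e-01]), 'qvel': array([-0.0008282 , -0.00091737, -0.00172608,  0.00010635,  0.00059954,
        0.00098691]), 'tau': array([ 2.64917318e-03, -6.13623905e+01, -2.58605021e+01,  6.94570248e-02,
        4.70366213e-02, -5.78727372e-05]), 'eef_pos': array([ 137.50451389, -609.46411929,  214.13078333]), 'tcp_rot': array([-3.14062618e+00, -1.24458303e-04,  2.21797054e-01]), 'ft_force': array([-0.85278199,  0.73963583,  0.27708207]), 'moment': array([0.01137358, 0.01692543, 0.01710888]), 'opening': 1.0024333770301226}
top [ 292.64609065  -14.0765625  1134.57154134] [ 0.21743363  0.00355699 -0.97606863]
side [ 304.91741559 -737.60927238 1005.41351855] [ 0.18730546  0.62111851 -0.7610049 ]
```

View pics/t0.png

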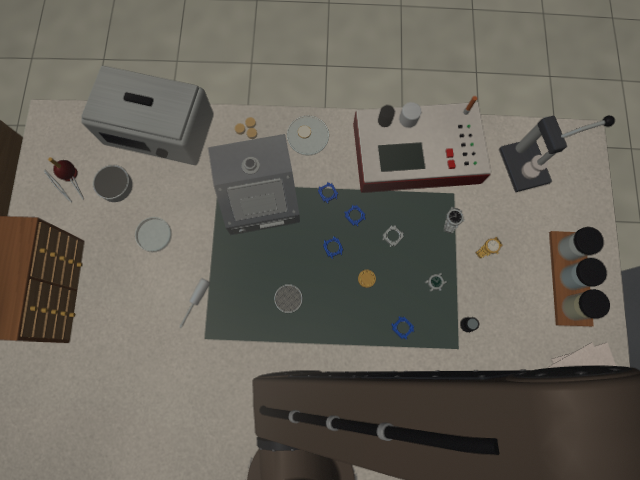

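View pics/s0.png

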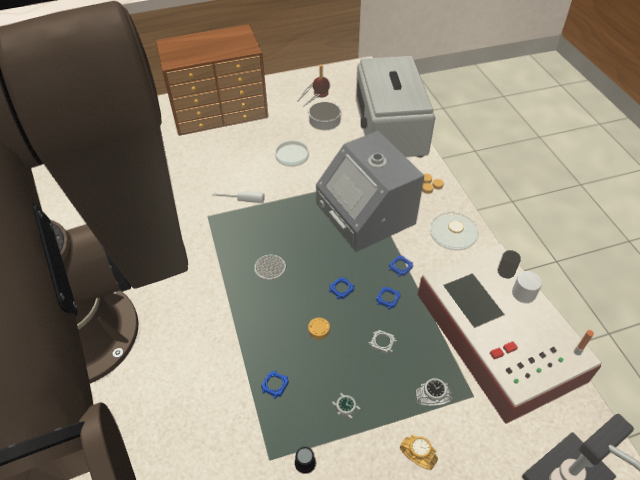

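The top view shows the bare steel case at about (393,236) and the box with its button at (250,164). In the side view they are at (383,341) and (377,158). The other case shapes are blue. Next I'll zoom in for orientation.

```bash
python3 - <<'E'
from h import *
a=cv2.imread('pics/t0.png');b=cv2.imread('pics/s0.png')
A=cv2.resize(a[211:261,368:418],(400,400),interpolation=cv2.INTER_CUBIC)
B=cv2.resize(b[316:366,358:408],(400,400),interpolation=cv2.INTER_CUBIC)
cv2.imwrite('pics/c0.png',np.hstack([A,B]))
dt=np.load('pics/t0.npy');ds=np.load('pics/s0.npy')
print('case',w('top',dt,393,236,11),w('side',ds,383,341,11))
print('mat',w('top',dt,393,236),w('top',dt,420,236))
# box top points by depth: all pixels with world z in 155..165 in box region
for n,d,(u0,u1,v0,v1) in(('top',dt,(200,310,125,240)),('side',ds,(310,430,130,255))):
    P=[];
    for v in range(v0,v1):
        for u in range(u0,u1):
            if d[v,u]>0:P.append(w(n,d,u,v))
    P=np.array(P); T=P[(abs(P[:,2]-160)<4)].astype(np.float32)
    print(n,len(T),T[:,2].mean(),cv2.minAreaRect(T[:,:2]),cv2.boxPoints(cv2.minAreaRect(T[:,:2])))
    K=P[(P[:,2]>169)&(P[:,2]<190)]; print('btn',len(K),K.mean(0),np.percentile(K[:,2],[10,50,90]))
E
```

```text
case [ 590.31541405 -209.67903904   11.        ] [ 593.18970387 -208.87136514   11.        ]
mat [ 592.64941251 -211.21274051    2.19017636] [ 595.40856171 -280.40267809    2.47863772]Traceback (most recent call last):
  File "<stdin>", line 14, in <module>
  File "h.py", line 6, in w
    c=camera_info(n); M=np.array(c['mtx'],float); R=np.array(c['R']);t=np.array(c['t'])
ValueError: time passes only in moves, steps and waits
```

View pics/c0.png

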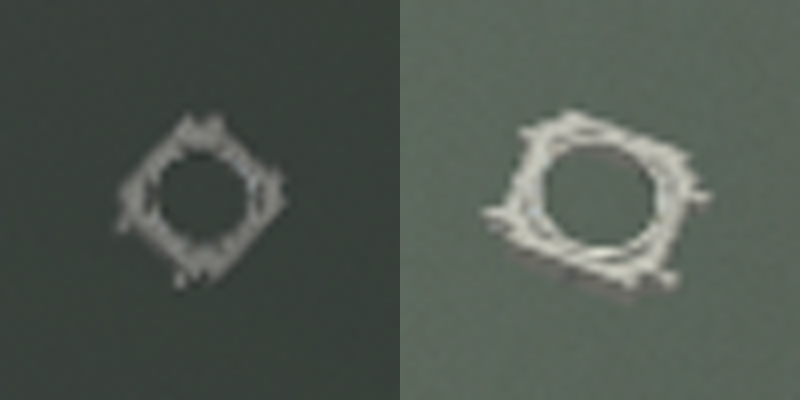

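The crops show the ring with lug pairs at lower left and upper right in the top view, at crop (122,225)/(180,280) and (220,118)/(280,180). The plain sides run between them. I'll compute the orientation, and measure the box with vectorised code.

```bash
cat > h.py <<'E'
from cell import *
import numpy as np, cv2
from functools import lru_cache
camera=lru_cache(None)(camera_info)
def snap(n,f):
    p,d=read_camera(n); cv2.imwrite('pics/%s.png'%f,p[:,:,::-1]); np.save('pics/%s.npy'%f,d); return p,d
def w(n,d,uv,z=None):
    "pixels (N,2) -> world, by depth or on the plane z"
    uv=np.array(uv,float).reshape(-1,2); c=camera(n); R=np.array(c['R']); C=-R.T@np.array(c['t'])
    q=cv2.undistortPoints(uv[:,None],np.array(c['mtx'],float),np.array(c['dist_coeffs'],float))[:,0]
    r=np.c_[q,np.ones(len(q))]@R
    k=(z-C[2])/r[:,2] if z is not None else d[tuple(uv.round().astype(int).T[::-1])]
    return C+r*k[:,None]
def cloud(n,d,u0,u1,v0,v1):
    g=np.mgrid[u0:u1,v0:v1].reshape(2,-1).T; g=g[d[g[:,1],g[:,0]]>0]
    return w(n,d,g)
E
python3 - <<'E'
from h import *
dt=np.load('pics/t0.npy');ds=np.load('pics/s0.npy')
L=np.array([[122,225],[180,280],[220,118],[280,180]])/8.+[368,211]-.5
P=w('top',dt,L,8);print(P.mean(0)); d=P[2:].mean(0)-P[:2].mean(0);print('T lug',np.linalg.norm(d),np.degrees(np.arctan2(d[1],d[0])))
L=np.array([[490,213],[523,135],[668,280],[705,195]])/8.+[358-50,316]-.5
P=w('side',ds,L,8);print(P.mean(0));d=P[2:].mean(0)-P[:2].mean(0);print('S a',np.linalg.norm(d),np.degrees(np.arctan2(d[1],d[0])))
for n,d,r in(('top',dt,(200,310,125,240)),('side',ds,(310,430,130,255))):
    P=cloud(n,d,*r); T=P[abs(P[:,2]-160)<4].astype(np.float32)
    m=cv2.minAreaRect(T[:,:2]); print(n,len(T),T[:,2].mean(),m,cv2.boxPoints(m).tolist())
    K=P[(P[:,2]>170)&(P[:,2]<190)]; print('btn',len(K),K.mean(0),np.percentile(K[:,2],[10,50,90]))
    S=P[(P[:,2]>85)&(P[:,2]<145)]
    for z in(80,100,120,140):
        s=P[abs(P[:,2]-z)<3]; print(z,len(s),s.mean(0))
E
```

```text
[ 592.2088801  -209.12982378    8.        ]
T lug 47.27375457346119 -41.77194514338723
[ 592.04627567 -207.03983226    8.        ]
S a 47.7951339235709 -40.42107583787278Traceback (most recent call last):
  File "<stdin>", line 9, in <module>
cv2.error: OpenCV(4.12.0) /io/opencv/modules/imgproc/src/convhull.cpp:143: error: (-215:Assertion failed) total >= 0 && (depth == CV_32F || depth == CV_32S) in function 'convexHull'
```

```bash
python3 - <<'E'
from h import *
dt=np.load('pics/t0.npy');ds=np.load('pics/s0.npy')
for n,d,r in(('top',dt,(200,310,125,240)),('side',ds,(310,430,130,255))):
    P=cloud(n,d,*r); T=P[abs(P[:,2]-160)<5]
    print(n,len(P),len(T),T[:,2].mean())
    m=cv2.minAreaRect(np.ascontiguousarray(T[:,:2],np.float32)); print(m,cv2.boxPoints(m).tolist())
    K=P[(P[:,2]>170)&(P[:,2]<190)]; print('btn',len(K),K.mean(0),np.percentile(K[:,2],[10,50,90]))
    S=P[(P[:,2]>90)&(P[:,2]<140)]; A=np.linalg.svd(S-S.mean(0),full_matrices=False)[2][2]; print('slope n',A,S.mean(0))
for z in (172,173.5): print(w('top',dt,[[250,164]],z),w('side',ds,[[377,158]],z))
E
```

```text
top 12596 3177 160.97856223174688
((712.1749267578125, 143.1084747314453), (111.93071746826172, 181.22210693359375), 12.784059524536133) [[637.5467529296875, 219.08950805664062], [677.6470947265625, 42.35972595214844], [786.8031005859375, 67.12744140625], [746.7027587890625, 243.8572235107422]]
btn 119 [701.76201953 140.26342637 175.35719115] [172.83299383 175.4355346  177.86899584]
slope n [ 0.68900731  0.14890894 -0.70929194] [635.71073541 125.81765547 115.82480606]
side 14940 2340 161.5197840243687
((712.778076171875, 144.3663330078125), (109.97708129882812, 185.55117797851562), 13.2589693069458) [[637.97705078125, 222.05706787109375], [680.53369140625, 41.45205307006836], [787.5791015625, 66.67559814453125], [745.0224609375, 247.28060913085938]]
btn 92 [702.76524876 139.35319656 176.32957474] [172.73535122 176.79518577 178.88586857]
slope n [0.01899234 0.02950494 0.99938419] [680.54968765 124.32024817 113.33067619]
[[701.95817706 139.95758347 172.        ]] [[703.82583883 141.56463042 172.        ]]
[[701.32033551 139.71754809 173.5       ]] [[703.10787275 139.98226965 173.5       ]]
```

```bash
python3 - <<'E'
import cv2,numpy as np
a=cv2.imread('pics/t0.png');b=cv2.imread('pics/s0.png')
A=cv2.resize(a[128:238,200:310],(400,400),interpolation=cv2.INTER_CUBIC)
B=cv2.resize(b[130:250,310:430],(400,400),interpolation=cv2.INTER_CUBIC)
cv2.imwrite('pics/b0.png',np.hstack([A,B]))
E
```

```text
(no output)
```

View pics/b0.png

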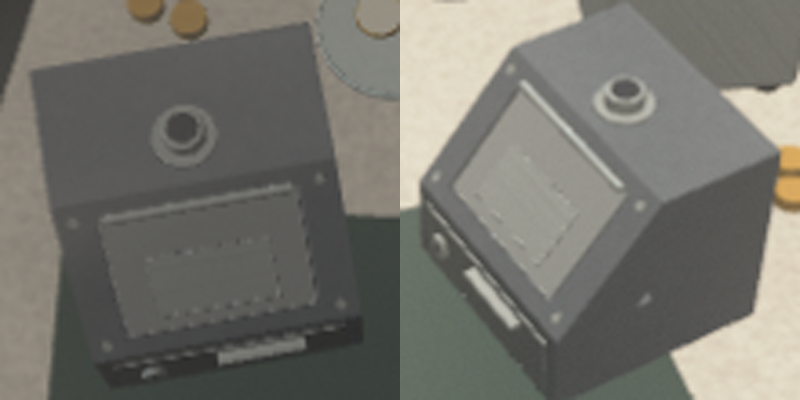

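The box yaw is about 13°, its origin is near (682.5, 135.6), and the button is at (703.5, 140). From depth, the opening is at (636, 125.5, 115.5), which matches the geometry. The case is at (592, −208.5) with its lug axis at −41°.

The tool can only point down. I'll grip the case low and about 9 mm off-centre, so it reaches 35 mm behind the panel before the gripper body meets the box top. First comes the unlock press.

```bash
cat >> h.py <<'E'
def go(x,y,z,yaw):
    s=state(); p=s['eef_pos']; a=s['tcp_rot'][2]; d=np.array([x,y,z])-p
    print('t',round(s['t'],2),'p',p.round(1),'yaw',round(np.degrees(a),2),'F',s['ft_force'].round(1),'op',round(s['opening'],3))
    print('dx %.4f dy %.4f dz %.4f twist %.2f'%((d[0]*np.cos(a)+d[1]*np.sin(a))/1e3,(d[0]*np.sin(a)-d[1]*np.cos(a))/1e3,-d[2]/1e3,np.degrees(a)-yaw))
O=np.array([682.5,135.6]); BY=13.
def box(x,y):
    c,s=np.cos(np.radians(BY)),np.sin(np.radians(BY)); return O+[c*x-s*y,s*x+c*y]
E
python3 -c "
from h import *
go(703.5,140,205,13)"
```

```text
t 0.1 p [ 137.5 -609.5  214.1] yaw 12.71 F [-0.9  0.7  0.3] op 1.002
dx 0.7170 dy -0.6066 dz 0.0091 twist -0.29
```

Emit:
{"api": "carry_out", "payload": {"moves": [{"dx":0.717,"dy":-0.607,"dz":0},{"dx":0.717,"dy":-0.607,"dz":0},{"dx":0.717,"dy":-0.607,"dz":0},{"dx":0.717,"dy":-0.607,"dz":0},{"dx":0.717,"dy":-0.607,"dz":0}], "grip": 0}}

```text
schema error: expected keys dx, dy, dz, twist
```

Emit:
{"api": "carry_out", "payload": {"moves": [{"dx":0.717,"dy":-0.607,"dz":0,"twist":0},{"dx":0.717,"dy":-0.607,"dz":0,"twist":0},{"dx":0.717,"dy":-0.607,"dz":0,"twist":0},{"dx":0.717,"dy":-0.607,"dz":0,"twist":0},{"dx":0.717,"dy":-0.607,"dz":0,"twist":0}], "grip": 0}}

```text
t: 0.6
eef_pos: [288.8, -408.4, 214.5]
tcp_rot: [-3.141, 0.0, 0.221]
ft_force: [0.6, -0.7, 0.3]
opening: 0.633
```

Emit:
{"api": "carry_out", "payload": {"moves": [{"dx":0.526,"dy":-0.445,"dz":0,"twist":0},{"dx":0.526,"dy":-0.445,"dz":0,"twist":0},{"dx":0.526,"dy":-0.445,"dz":0,"twist":0},{"dx":0.526,"dy":-0.445,"dz":0,"twist":0},{"dx":0.526,"dy":-0.445,"dz":0,"twist":0}]}}

```text
t: 1.1
eef_pos: [439.6, -208.8, 214.6]
tcp_rot: [3.142, 0.0, 0.222]
ft_force: [1.4, -0.6, 0.2]
opening: 0.217
```

Emit:
{"api": "carry_out", "payload": {"moves": [{"dx":0.335,"dy":-0.283,"dz":0,"twist":0},{"dx":0.335,"dy":-0.283,"dz":0,"twist":0},{"dx":0.335,"dy":-0.283,"dz":0,"twist":0},{"dx":0.335,"dy":-0.283,"dz":0,"twist":0},{"dx":0.335,"dy":-0.283,"dz":0,"twist":0}]}}

```text
t: 1.6
eef_pos: [590.4, -9.2, 214.4]
tcp_rot: [3.142, 0.0, 0.222]
ft_force: [0.1, -1.1, 0.5]
opening: 0.008
```

```bash
python3 -c "
from h import *
go(703.5,140,190,13)"
```

```text
t 1.6 p [590.4  -9.2 214.4] yaw 12.72 F [ 0.1 -1.1  0.5] op 0.008
dx 0.1431 dy -0.1207 dz 0.0244 twist -0.28
```

Emit:
{"api": "carry_out", "payload": {"moves": [{"dx":0.143,"dy":-0.121,"dz":0,"twist":-0.3},{"dx":0.143,"dy":-0.121,"dz":0,"twist":-0.3},{"dx":0.143,"dy":-0.121,"dz":0,"twist":-0.3},{"dx":0.143,"dy":-0.121,"dz":0,"twist":-0.3},{"dx":0.143,"dy":-0.121,"dz":0.026,"twist":-0.3}]}}

```text
t: 2.1
eef_pos: [705.3, 142.4, 190.2]
tcp_rot: [3.141, -0.006, 0.23]
ft_force: [-0.5, 0.0, -0.2]
opening: 0.005
```

```bash
python3 - <<'E'
from h import *
go(703.5,140,176,13)
a,_=snap('top','t1'); b,_=snap('side','s1')
A=a[90:250,180:340];B=b[60:260,270:470]
cv2.imwrite('pics/p1.png',np.hstack([cv2.resize(x,(400,400),interpolation=cv2.INTER_CUBIC) for x in(A,B)])[:,:,::-1])
E
```

```text
t 2.1 p [705.3 142.4 190.2] yaw 13.2 F [-0.5  0.  -0.2] op 0.005
dx -0.0023 dy 0.0019 dz 0.0142 twist 0.20
```

View pics/p1.png

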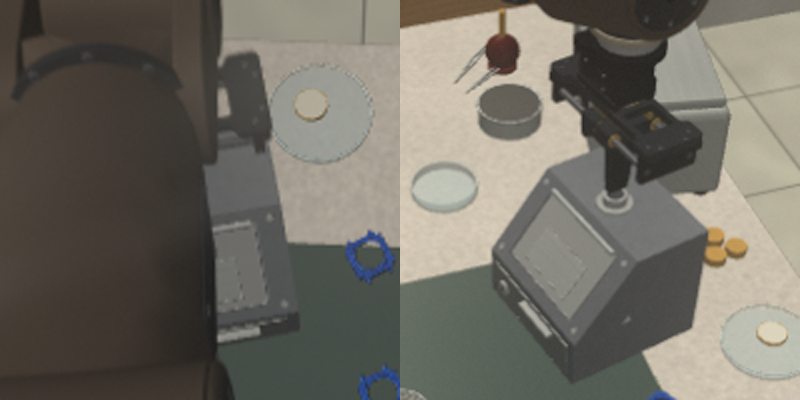

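The fingers are over the button in the side view (crop (615,195)). The gripper body's long side runs along box y. Pressing now.

Emit:
{"api": "carry_out", "payload": {"moves": [{"dx":0,"dy":0,"dz":0.014,"twist":0},{"dx":0,"dy":0,"dz":0.017,"twist":0},{"dx":0,"dy":0,"dz":0.02,"twist":0},{"dx":0,"dy":0,"dz":0.022,"twist":0},{"dx":0,"dy":0,"dz":0.022,"twist":0}]}}

```text
t: 2.7
eef_pos: [702.3, 137.7, 168.0]
tcp_rot: [3.141, -0.001, 0.227]
ft_force: [-3.4, -1.0, 7.1]
opening: 0.004
```

Emit:
{"api": "carry_out", "payload": {"moves": [{"dx":0,"dy":0,"dz":0.001,"twist":0},{"dx":0,"dy":0,"dz":0.001,"twist":0}]}}

```text
t: 2.9
eef_pos: [702.4, 137.6, 168.0]
tcp_rot: [3.141, -0.001, 0.227]
ft_force: [-5.8, -1.5, 13.0]
opening: 0.002
```

It reads 13 N at z 168, the hard stop. Lifting off.

Emit:
{"api": "carry_out", "payload": {"moves": [{"dx":0,"dy":0,"dz":-0.02,"twist":0},{"dx":0,"dy":0,"dz":-0.06,"twist":0},{"dx":0,"dy":0,"dz":-0.06,"twist":0}], "grip": 0}}

```text
t: 3.2
eef_pos: [704.2, 138.0, 231.6]
tcp_rot: [3.14, -0.009, 0.227]
ft_force: [0.0, 0.5, 0.8]
opening: 0.007
```

```bash
python3 -c "
from h import *
b,d=snap('side','s2'); P=cloud('side',d,360,395,140,170); K=P[(P[:,2]>178)&(P[:,2]<195)]; print(len(K),K.mean(0),K[:,2].max())
go(585.2,-202.6,150,-41)"
```

```text
102 [701.94267676 138.06711354 185.71032415] 192.01961179682155
t 3.25 p [703.4 137.9 228.9] yaw 12.98 F [ 0.2  0.4 -1. ] op 0.006
dx -0.1917 dy 0.3053 dz 0.0789 twist 53.98
```

The button has popped up, with its top at about 185. On to the case.

Emit:
{"api": "carry_out", "payload": {"moves": [{"dx":-0.192,"dy":0.305,"dz":0,"twist":54},{"dx":-0.192,"dy":0.305,"dz":0,"twist":54},{"dx":-0.192,"dy":0.305,"dz":0,"twist":54},{"dx":-0.192,"dy":0.305,"dz":0,"twist":54},{"dx":-0.192,"dy":0.305,"dz":0,"twist":54}], "grip": 0.075}}

```text
t: 3.75
eef_pos: [619.0, -99.7, 225.0]
tcp_rot: [3.141, 0.001, -0.529]
ft_force: [1.0, 0.1, 1.3]
opening: 0.371
```

```bash
python3 -c "
from h import *
go(585.2,-202.6,100,-41)"
```

```text
t 3.75 p [619.  -99.7 225. ] yaw -30.32 F [1.  0.1 1.3] op 0.371
dx 0.0228 dy 0.1058 dz 0.1250 twist 10.68
```

Emit:
{"api": "carry_out", "payload": {"moves": [{"dx":0.0228,"dy":0.1058,"dz":0.125,"twist":10.7},{"dx":0.0228,"dy":0.1058,"dz":0.125,"twist":10.7},{"dx":0.0228,"dy":0.1058,"dz":0.125,"twist":10.7},{"dx":0.0228,"dy":0.1058,"dz":0.125,"twist":10.7},{"dx":0.0228,"dy":0.1058,"dz":0.125,"twist":10.7}]}}

```text
t: 4.25
eef_pos: [586.0, -201.8, 98.8]
tcp_rot: [3.141, 0.003, -0.712]
ft_force: [0.7, 0.6, -0.2]
opening: 0.767
```

```bash
python3 -c "
from h import *
go(585.2,-202.6,35,-41)"
```

```text
t 4.25 p [ 586.  -201.8   98.8] yaw -40.79 F [ 0.7  0.6 -0.2] op 0.767
dx -0.0001 dy 0.0012 dz 0.0638 twist 0.21
```

Emit:
{"api": "carry_out", "payload": {"moves": [{"dx":0,"dy":0.001,"dz":0.064,"twist":0},{"dx":0,"dy":0.001,"dz":0.064,"twist":0},{"dx":0,"dy":0.001,"dz":0.064,"twist":0}]}}

```text
t: 4.55
eef_pos: [586.4, -200.4, 35.9]
tcp_rot: [3.141, 0.003, -0.709]
ft_force: [-0.1, 0.1, 0.6]
opening: 0.793
```

```bash
python3 - <<'E'
from h import *
go(585.2,-202.6,6,-41)
b,d=snap('side','s3')
cv2.imwrite('pics/p3.png',cv2.resize(b[270:390,300:460],(800,600),interpolation=cv2.INTER_CUBIC)[:,:,::-1])
for n,f,r in(('side','s0',(410,440,330,360)),('side','s0',(190,205,230,300)),('top','t0',(415,445,220,260)),('top','t0',(460,470,190,230))):
    print(n,np.median(cloud(n,np.load('pics/%s.npy'%f),*r)[:,2]))
E
```

```text
t 4.55 p [ 586.4 -200.4   35.9] yaw -40.6 F [-0.1  0.1  0.6] op 0.793
dx 0.0005 dy 0.0024 dz 0.0299 twist 0.40
side 2.051229934887317
side 1.8263942523782362
top 1.4789950548059778
top 1.578365824282855
```

View pics/p3.png

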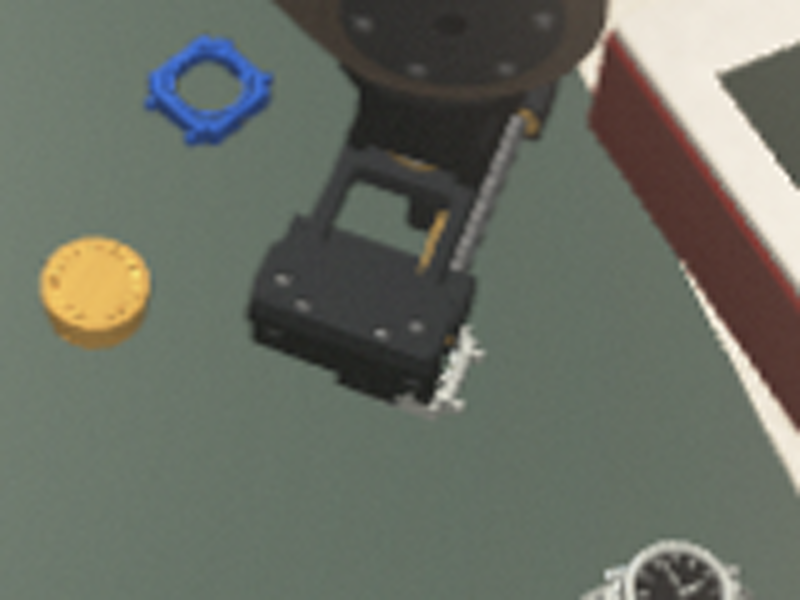

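The fingers straddle the case, with its lug end sticking out on the tool's +x side at picture (460,370), as intended. Descending.

Emit:
{"api": "carry_out", "payload": {"moves": [{"dx":0.0,"dy":0.002,"dz":0.02,"twist":0.4},{"dx":0.0,"dy":0.002,"dz":0.032,"twist":0.4},{"dx":0.0,"dy":0.002,"dz":0.032,"twist":0.4}]}}

```text
t: 4.9
eef_pos: [585.3, -202.8, 4.7]
tcp_rot: [3.141, 0.001, -0.716]
ft_force: [0.6, 0.5, -0.1]
opening: 0.786
```

```bash
python3 -c "
from h import *
go(585.2,-202.6,4,-41)"
```

```text
t 4.9 p [ 585.3 -202.8    4.7] yaw -41.03 F [ 0.6  0.5 -0.1] op 0.786
dx -0.0003 dy -0.0001 dz 0.0007 twist -0.03
```

Emit:
{"api": "carry_out", "payload": {"moves": [{"dx":0,"dy":0,"dz":0.001,"twist":0},{"dx":0,"dy":0,"dz":0.001,"twist":0},{"dx":0,"dy":0,"dz":0.001,"twist":0},{"dx":0,"dy":0,"dz":0.001,"twist":0},{"dx":0,"dy":0,"dz":0.001,"twist":0}], "grip": 0.02}}

```text
t: 5.4
eef_pos: [585.4, -203.3, 3.9]
tcp_rot: [-3.142, -0.0, -0.717]
ft_force: [-0.4, -0.0, 2.6]
opening: 0.439
```

Emit:
{"api": "carry_out", "payload": {"moves": [{"dx":0,"dy":0,"dz":0,"twist":0},{"dx":0,"dy":0,"dz":0,"twist":0},{"dx":0,"dy":0,"dz":0,"twist":0},{"dx":0,"dy":0,"dz":0,"twist":0},{"dx":0,"dy":0,"dz":0,"twist":0}]}}

```text
t: 5.9
eef_pos: [585.4, -203.3, 3.9]
tcp_rot: [-3.142, -0.0, -0.717]
ft_force: [-1.1, 0.7, 5.2]
opening: 0.438
```

The opening of 41.6 mm matches the 42 mm sides. Lifting and carrying to a staging point in front of the box.

Emit:
{"api": "carry_out", "payload": {"moves": [{"dx":0,"dy":0,"dz":-0.05,"twist":0},{"dx":0,"dy":0,"dz":-0.1,"twist":0},{"dx":0,"dy":0,"dz":-0.12,"twist":0},{"dx":0,"dy":0,"dz":-0.12,"twist":0}]}}

```text
t: 6.3
eef_pos: [586.4, -203.7, 126.7]
tcp_rot: [-3.14, -0.005, -0.717]
ft_force: [0.5, 0.2, -0.5]
opening: 0.436
```

```bash
python3 - <<'E'
from h import *
x,y=box(-150,0); go(x,y,120,13)
b,d=snap('side','s4'); 
cv2.imwrite('pics/p4.png',cv2.resize(b[180:390,240:520],(800,600),interpolation=cv2.INTER_CUBIC)[:,:,::-1])
E
```

```text
t 6.3 p [ 586.4 -203.7  126.7] yaw -41.06 F [ 0.5  0.2 -0.5] op 0.436
dx -0.2384 dy -0.1975 dz 0.0067 twist -54.06
```

View pics/p4.png

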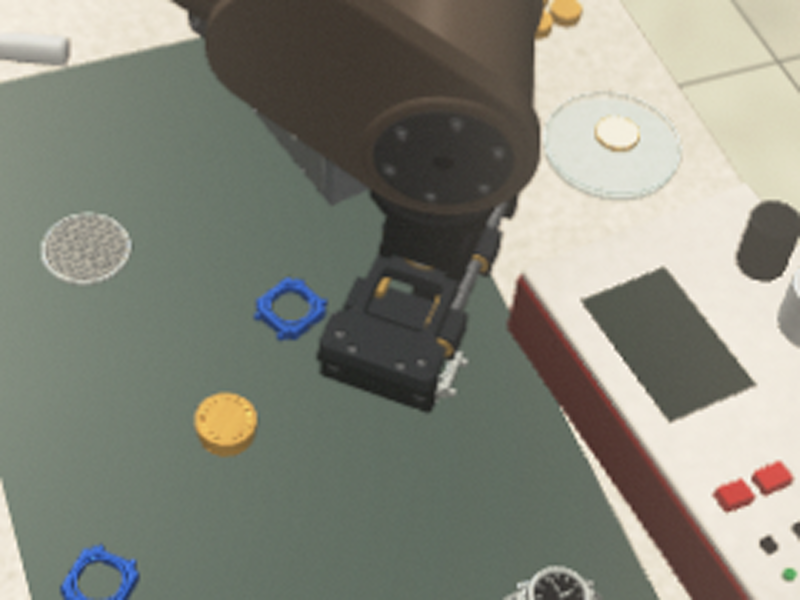

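The case is held and raised, with its lug end visible at picture (450,375). Carrying on.

Emit:
{"api": "carry_out", "payload": {"moves": [{"dx":-0.238,"dy":-0.198,"dz":0,"twist":-54},{"dx":-0.238,"dy":-0.198,"dz":0,"twist":-54},{"dx":-0.238,"dy":-0.198,"dz":0,"twist":-54},{"dx":-0.238,"dy":-0.198,"dz":0,"twist":-54},{"dx":-0.238,"dy":-0.198,"dz":0,"twist":-54}]}}

```text
t: 6.85
eef_pos: [544.0, 45.3, 121.8]
tcp_rot: [-3.141, 0.003, 0.039]
ft_force: [1.0, -0.3, -0.5]
opening: 0.437
```

```bash
python3 - <<'E'
from h import *
x,y=box(-150,0); go(x,y,91,13)
E
```

```text
t 6.85 p [544.   45.3 121.8] yaw 2.24 F [ 1.  -0.3 -0.5] op 0.437
dx -0.0054 dy -0.0568 dz 0.0308 twist -10.76
```

Emit:
{"api": "carry_out", "payload": {"moves": [{"dx":-0.0054,"dy":-0.0568,"dz":0.03,"twist":-10.8},{"dx":-0.0054,"dy":-0.0568,"dz":0.03,"twist":-10.8},{"dx":-0.0054,"dy":-0.0568,"dz":0.03,"twist":-10.8},{"dx":-0.0054,"dy":-0.0568,"dz":0.03,"twist":-10.8}]}}

```text
t: 7.25
eef_pos: [538.1, 99.5, 92.9]
tcp_rot: [3.142, 0.001, 0.22]
ft_force: [0.8, 0.5, -0.3]
opening: 0.442
```

```bash
python3 - <<'E'
from h import *
x,y=box(-95,0); go(x,y,91,13)
a,d=snap('top','t5');b,d=snap('side','s5')
A=a[120:240,190:310];B=b[110:270,270:430]
cv2.imwrite('pics/p5.png',np.hstack([cv2.resize(x,(400,400),interpolation=cv2.INTER_CUBIC) for x in(A,B)])[:,:,::-1])
E
```

```text
t 7.25 p [538.1  99.5  92.9] yaw 12.6 F [ 0.8  0.5 -0.3] op 0.442
dx 0.0538 dy -0.0031 dz 0.0019 twist -0.40
```

View pics/p5.png

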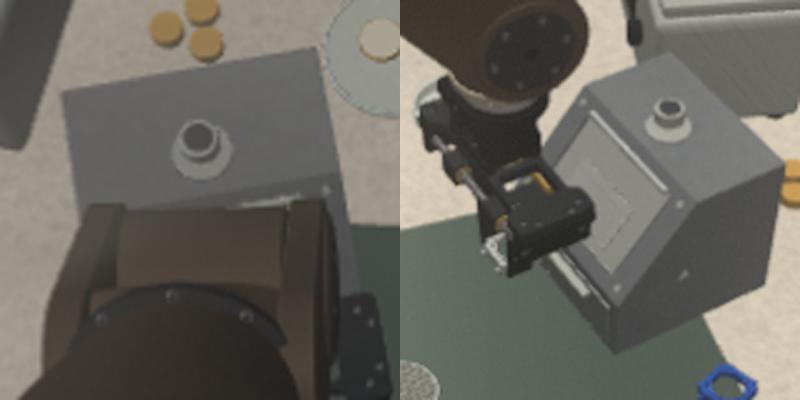

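The flap is in front of the gripper and the button is up. The near lug end of the case shows at side crop (490,245). I'll check its position against the offset I planned.

```bash
python3 - <<'E'
from h import *
d=np.load('pics/s5.npy'); b=cv2.imread('pics/s5.png').astype(int)
g=np.mgrid[298:325,195:225].reshape(2,-1).T
P=w('side',d,g); k=(b[g[:,1],g[:,0]].min(1)>120)&(P[:,2]>70)&(P[:,2]<125); P=P[k]
a=np.radians(12.6); D=P[:,:2]-[538.1,99.5]
L=np.c_[D@[np.cos(a),np.sin(a)],D@[np.sin(a),-np.cos(a)],P[:,2]]
print(len(L)); print(np.percentile(L,[0,10,50,90,100],axis=0).round(1))
E
```

```text
56
[[-15.2 -19.3  96. ]
 [-11.2 -16.9  99.1]
 [ -7.1  -7.5 102.6]
 [  1.5  11.6 104.2]
 [  9.   18.8 105.4]]
```

The case front is at −15 and its top at about 101 mm, which agrees with the planned offset. Entering.

Emit:
{"api": "carry_out", "payload": {"moves": [{"dx":0.04,"dy":-0.003,"dz":0.001,"twist":-0.4},{"dx":0.06,"dy":-0.003,"dz":0.001,"twist":-0.4},{"dx":0.075,"dy":-0.003,"dz":0.001,"twist":-0.4},{"dx":0.085,"dy":-0.003,"dz":0.002,"twist":-0.4},{"dx":0.09,"dy":-0.003,"dz":0.002,"twist":-0.4}]}}

```text
t: 7.85
eef_pos: [625.5, 121.7, 91.3]
tcp_rot: [3.141, 0.001, 0.227]
ft_force: [-2.8, -2.3, -1.8]
opening: 0.438
```

```bash
python3 - <<'E'
from h import *
x,y=box(-32,0); go(x,y,87,13)
E
```

```text
t 7.85 p [625.5 121.7  91.3] yaw 13.0 F [-2.8 -2.3 -1.8] op 0.438
dx 0.0267 dy -0.0007 dz 0.0043 twist -0.00
```

Emit:
{"api": "carry_out", "payload": {"moves": [{"dx":0.01,"dy":-0.001,"dz":0.001,"twist":0},{"dx":0.018,"dy":-0.001,"dz":0.002,"twist":0},{"dx":0.024,"dy":-0.001,"dz":0.003,"twist":0},{"dx":0.026,"dy":-0.001,"dz":0.004,"twist":0},{"dx":0.026,"dy":-0.001,"dz":0.004,"twist":0}]}}

```text
t: 8.35
eef_pos: [650.2, 129.9, 87.3]
tcp_rot: [-3.142, 0.001, 0.229]
ft_force: [-4.7, -1.4, -0.9]
opening: 0.437
```

```bash
python3 - <<'E'
from h import *
x,y=box(-31,0); go(x,y,87,13)
a,d=snap('top','t6');b,d=snap('side','s6')
A=a[110:230,190:310];B=b[100:240,300:440]
cv2.imwrite('pics/p6.png',np.hstack([cv2.resize(x,(400,400),interpolation=cv2.INTER_CUBIC) for x in(A,B)])[:,:,::-1])
E
```

```text
t 8.35 p [650.2 129.9  87.3] yaw 13.12 F [-4.7 -1.4 -0.9] op 0.437
dx 0.0018 dy 0.0017 dz 0.0003 twist 0.12
```

View pics/p6.png

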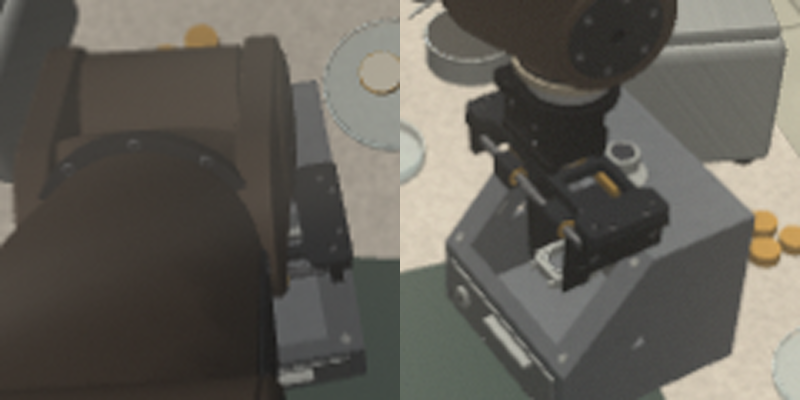

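The side view shows the case between the fingers inside the opening, flap pushed in, body clear of the button. I'll nudge a little deeper.

Emit:
{"api": "carry_out", "payload": {"moves": [{"dx":0.001,"dy":0.001,"dz":0.0005,"twist":0},{"dx":0.002,"dy":0.001,"dz":0.001,"twist":0},{"dx":0.002,"dy":0.001,"dz":0.001,"twist":0},{"dx":0.002,"dy":0.001,"dz":0.001,"twist":0}]}}

```text
t: 8.85
eef_pos: [652.4, 129.3, 86.6]
tcp_rot: [3.142, 0.0, 0.229]
ft_force: [-5.1, 0.4, 0.8]
opening: 0.44
```

Emit:
{"api": "carry_out", "payload": {"moves": [{"dx":0,"dy":0,"dz":0,"twist":0},{"dx":0,"dy":0,"dz":0,"twist":0},{"dx":0,"dy":0,"dz":0,"twist":0},{"dx":0,"dy":0,"dz":0,"twist":0},{"dx":0,"dy":0,"dz":0,"twist":0}], "grip": 0.065}}

```text
t: 9.35
eef_pos: [652.2, 129.6, 86.5]
tcp_rot: [-3.141, 0.001, 0.229]
ft_force: [-5.8, 1.2, -0.0]
opening: 0.684
```

```bash
python3 - <<'E'
from h import *
x,y=box(-31,0); go(x,y,87,13)
b,d=snap('side','s7')
cv2.imwrite('pics/p7.png',cv2.resize(b[110:240,310:440],(600,600),interpolation=cv2.INTER_CUBIC)[:,:,::-1])
E
```

```text
t 9.35 p [652.2 129.6  86.5] yaw 13.1 F [-5.8  1.2 -0. ] op 0.684
dx -0.0001 dy 0.0010 dz -0.0005 twist 0.10
```

View pics/p7.png

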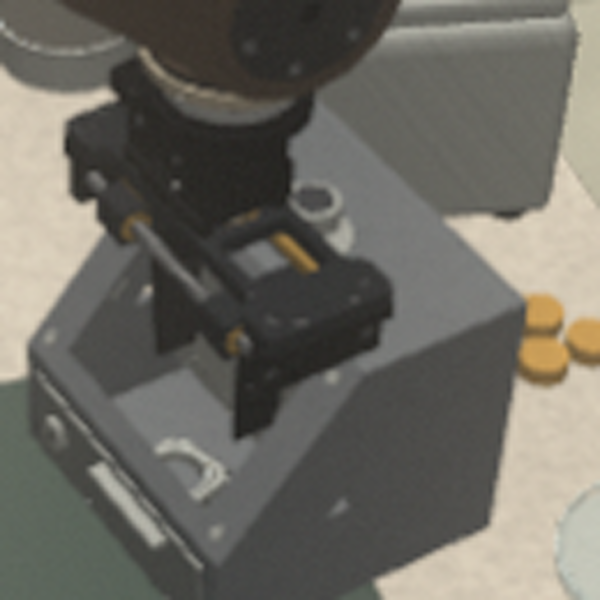

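The case lies on the box floor, visible at (190,465). Backing straight out.

Emit:
{"api": "carry_out", "payload": {"moves": [{"dx":-0.02,"dy":0,"dz":-0.002,"twist":0},{"dx":-0.045,"dy":0,"dz":-0.003,"twist":0},{"dx":-0.07,"dy":0,"dz":-0.004,"twist":0},{"dx":-0.1,"dy":0,"dz":-0.01,"twist":0},{"dx":-0.11,"dy":0,"dz":-0.05,"twist":0}]}}

```text
t: 9.9
eef_pos: [542.4, 103.7, 134.3]
tcp_rot: [-3.141, 0.005, 0.229]
ft_force: [1.1, 1.2, 0.3]
opening: 0.683
```

Emit:
{"api": "carry_out", "payload": {"moves": [{"dx":0,"dy":0,"dz":-0.05,"twist":0},{"dx":0,"dy":0,"dz":-0.1,"twist":0},{"dx":0,"dy":0,"dz":-0.1,"twist":0}], "grip": 0}}

```text
t: 10.2
eef_pos: [548.5, 104.5, 243.6]
tcp_rot: [3.139, -0.013, 0.229]
ft_force: [-0.2, 0.5, 0.4]
opening: 0.487
```

```bash
python3 - <<'E'
from h import *
go(702.5,138,230,13)
b,d=snap('side','s8')
cv2.imwrite('pics/p8.png',cv2.resize(b[110:250,300:440],(600,600),interpolation=cv2.INTER_CUBIC)[:,:,::-1])
E
```

```text
t 10.2 p [548.5 104.5 243.6] yaw 13.11 F [-0.2  0.5  0.4] op 0.487
dx 0.1575 dy 0.0023 dz 0.0136 twist 0.11
```

View pics/p8.png

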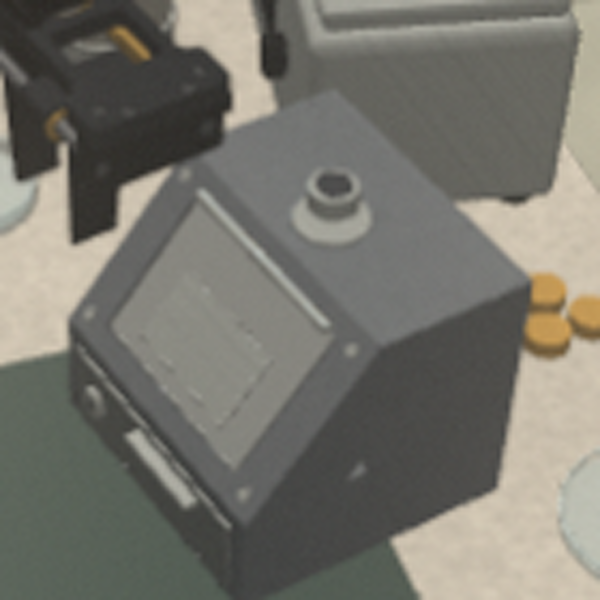

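The flap is shut and the button is still up at (335,190). Now the locking press.

Emit:
{"api": "carry_out", "payload": {"moves": [{"dx":0.157,"dy":0.002,"dz":0.013,"twist":0},{"dx":0.157,"dy":0.002,"dz":0.013,"twist":0},{"dx":0.157,"dy":0.002,"dz":0.013,"twist":0},{"dx":0.157,"dy":0.002,"dz":0.013,"twist":0},{"dx":0.157,"dy":0.002,"dz":0.013,"twist":0}]}}

```text
t: 10.75
eef_pos: [699.3, 138.1, 220.7]
tcp_rot: [-3.141, 0.002, 0.229]
ft_force: [0.2, 0.1, -0.2]
opening: 0.034
```

```bash
python3 - <<'E'
from h import *
go(703,139,168,13)
E
```

```text
t 10.75 p [699.3 138.1 220.7] yaw 13.11 F [ 0.2  0.1 -0.2] op 0.034
dx 0.0038 dy -0.0001 dz 0.0527 twist 0.11
```

Emit:
{"api": "carry_out", "payload": {"moves": [{"dx":0.003,"dy":0,"dz":0.015,"twist":0},{"dx":0.003,"dy":0,"dz":0.027,"twist":0},{"dx":0.003,"dy":0,"dz":0.027,"twist":0},{"dx":0.003,"dy":0,"dz":0.027,"twist":0}]}}

```text
t: 11.15
eef_pos: [701.2, 138.5, 196.6]
tcp_rot: [3.142, 0.0, 0.229]
ft_force: [0.0, -0.4, 0.3]
opening: 0.006
```

Emit:
{"api": "carry_out", "payload": {"moves": [{"dx":0.001,"dy":0,"dz":0.01,"twist":0},{"dx":0.001,"dy":0,"dz":0.018,"twist":0},{"dx":0.001,"dy":0,"dz":0.025,"twist":0},{"dx":0.001,"dy":0,"dz":0.028,"twist":0},{"dx":0.001,"dy":0,"dz":0.028,"twist":0}]}}

```text
t: 11.65
eef_pos: [702.8, 138.9, 168.7]
tcp_rot: [3.141, -0.001, 0.229]
ft_force: [1.2, -0.3, 4.6]
opening: 0.006
```

Emit:
{"api": "carry_out", "payload": {"moves": [{"dx":0,"dy":0,"dz":0.001,"twist":0},{"dx":0,"dy":0,"dz":0.001,"twist":0}]}}

```text
t: 11.85
eef_pos: [702.9, 138.9, 168.4]
tcp_rot: [3.141, -0.001, 0.229]
ft_force: [0.2, -0.2, 7.0]
opening: 0.006
```

Emit:
{"api": "carry_out", "payload": {"moves": [{"dx":0,"dy":0,"dz":0.001,"twist":0},{"dx":0,"dy":0,"dz":0.001,"twist":0},{"dx":0,"dy":0,"dz":0.001,"twist":0}]}}

```text
t: 12.15
eef_pos: [702.9, 138.9, 168.1]
tcp_rot: [3.141, -0.002, 0.229]
ft_force: [-2.8, -0.6, 11.7]
opening: 0.004
```

At the stop with 11.7 N. Lifting and retreating.

Emit:
{"api": "carry_out", "payload": {"moves": [{"dx":0,"dy":0,"dz":-0.02,"twist":0},{"dx":0,"dy":0,"dz":-0.06,"twist":0},{"dx":-0.05,"dy":0,"dz":-0.08,"twist":0},{"dx":-0.1,"dy":0,"dz":-0.08,"twist":0},{"dx":-0.15,"dy":0,"dz":-0.08,"twist":0}]}}

```text
t: 12.65
eef_pos: [558.0, 105.3, 246.5]
tcp_rot: [3.141, 0.0, 0.229]
ft_force: [0.8, -0.3, -0.9]
opening: 0.004
```

Emit:
{"api": "carry_out", "payload": {"moves": [{"dx":0,"dy":0.05,"dz":0,"twist":0},{"dx":0,"dy":0.1,"dz":0,"twist":0},{"dx":0,"dy":0.15,"dz":0,"twist":0},{"dx":0,"dy":0.2,"dz":0,"twist":0},{"dx":0,"dy":0.2,"dz":0,"twist":0}]}}

```text
t: 13.15
eef_pos: [605.8, -94.2, 245.8]
tcp_rot: [3.141, 0.001, 0.224]
ft_force: [-0.2, 0.2, -1.1]
opening: 0.003
```

```bash
python3 - <<'E'
from h import *
b,d=snap('side','s9'); P=cloud('side',d,360,395,140,170); K=P[(P[:,2]>170)&(P[:,2]<195)]; print(len(K),K.mean(0),np.percentile(K[:,2],[50,90]))
cv2.imwrite('pics/p9.png',b[:,:,::-1]); print(state()['t'])
E
```

```text
<stdin>:2: RuntimeWarning: Mean of empty slice.
  ret = um.true_divide(
Traceback (most recent call last):
IndexError: index -1 is out of bounds for axis 0 with size 0
```

The arm now blocks the side view, so I'll move it further away.

Emit:
{"api": "carry_out", "payload": {"moves": [{"dx":-0.1,"dy":0.25,"dz":0,"twist":0},{"dx":-0.1,"dy":0.25,"dz":0,"twist":0},{"dx":-0.1,"dy":0.25,"dz":0,"twist":0},{"dx":-0.1,"dy":0.25,"dz":0,"twist":0},{"dx":-0.1,"dy":0.25,"dz":0,"twist":0}]}}

```text
t: 13.7
eef_pos: [567.3, -336.5, 246.6]
tcp_rot: [-3.141, 0.0, 0.23]
ft_force: [0.5, -0.2, -0.5]
opening: 0.005
```

```bash
python3 - <<'E'
from h import *
b,d=snap('side','s9'); a,e=snap('top','t9')
for n,q,r in(('side',d,(360,395,140,170)),('top',e,(235,265,150,180))):
    P=cloud(n,q,*r); K=P[(P[:,2]>170)&(P[:,2]<195)]; print(n,len(K),len(K) and np.percentile(K,[10,50,90],axis=0).round(1))
cv2.imwrite('pics/p9.png',np.hstack([cv2.resize(a,(400,300)),cv2.resize(b,(400,300))])[:,:,::-1]); print(state()['t'],state()['eef_pos'])
E
```

```text
side 0 0
top 135 [[691.3 129.9 180.8]
 [700.6 139.9 185.7]
 [711.7 149.6 188. ]]
13.8 [ 566.37295605 -340.05744704  245.80602707]
```

View pics/p9.png

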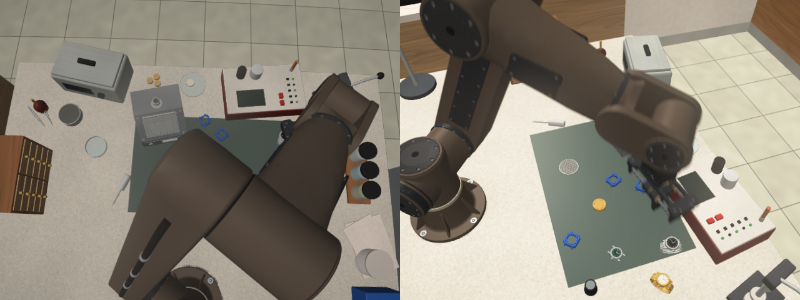

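The top view depth puts the button at about 185.7, so it is still up and that press did not lock it. I'll go back and make one smooth, uninterrupted press. The flap looks shut in the top view at (160,125).

Emit:
{"api": "carry_out", "payload": {"moves": [{"dx":0.1,"dy":-0.25,"dz":0,"twist":0},{"dx":0.1,"dy":-0.25,"dz":0,"twist":0},{"dx":0.1,"dy":-0.25,"dz":0,"twist":0},{"dx":0.1,"dy":-0.25,"dz":0,"twist":0},{"dx":0.1,"dy":-0.25,"dz":0,"twist":0}]}}

```text
t: 14.3
eef_pos: [604.9, -85.4, 246.6]
tcp_rot: [-3.141, 0.0, 0.23]
ft_force: [1.0, -1.0, -0.3]
opening: 0.005
```

```bash
python3 -c "
from h import *
go(702.5,139,215,13)"
```

```text
t 14.3 p [604.9 -85.4 246.6] yaw 13.18 F [ 1.  -1.  -0.3] op 0.005
dx 0.1462 dy -0.1962 dz 0.0316 twist 0.18
```

Emit:
{"api": "carry_out", "payload": {"moves": [{"dx":0.145,"dy":-0.195,"dz":0.02,"twist":0},{"dx":0.145,"dy":-0.195,"dz":0.02,"twist":0},{"dx":0.145,"dy":-0.195,"dz":0.02,"twist":0},{"dx":0.145,"dy":-0.195,"dz":0.02,"twist":0},{"dx":0.145,"dy":-0.195,"dz":0.02,"twist":0}]}}

```text
t: 14.8
eef_pos: [701.8, 138.1, 226.2]
tcp_rot: [-3.141, 0.001, 0.231]
ft_force: [0.0, -1.1, 0.9]
opening: 0.009
```

Emit:
{"api": "carry_out", "payload": {"moves": [{"dx":0.0,"dy":0,"dz":0.01,"twist":0},{"dx":0.0,"dy":0,"dz":0.03,"twist":0},{"dx":0.0,"dy":0,"dz":0.03,"twist":0},{"dx":0.0,"dy":0,"dz":0.03,"twist":0}]}}

```text
t: 15.2
eef_pos: [701.8, 134.1, 196.7]
tcp_rot: [-3.141, 0.001, 0.229]
ft_force: [-0.2, -0.6, -0.1]
opening: 0.006
```

```bash
python3 -c "
from h import *
d=snap('top','t10')[1]; P=cloud('top',d,235,265,150,180); K=P[(P[:,2]>170)&(P[:,2]<195)]; print(len(K))
go(702.5,139,190,13)"
```

```text
0
t 15.25 p [702.2 133.9 197.4] yaw 13.11 F [0.5 0.3 0.6] op 0.003
dx 0.0014 dy -0.0050 dz 0.0074 twist 0.11
```

Correcting y, then one smooth continuous press in small rows.

Emit:
{"api": "carry_out", "payload": {"moves": [{"dx":0.001,"dy":-0.005,"dz":0.004,"twist":0},{"dx":0.001,"dy":-0.005,"dz":0.008,"twist":0},{"dx":0.001,"dy":-0.005,"dz":0.008,"twist":0},{"dx":0.001,"dy":-0.005,"dz":0.008,"twist":0}]}}

```text
t: 15.65
eef_pos: [702.2, 138.7, 188.6]
tcp_rot: [3.141, 0.0, 0.229]
ft_force: [0.2, -0.3, -0.0]
opening: 0.006
```

Emit:
{"api": "carry_out", "payload": {"moves": [{"dx":0,"dy":0,"dz":0.003,"twist":0},{"dx":0,"dy":0,"dz":0.006,"twist":0},{"dx":0,"dy":0,"dz":0.009,"twist":0},{"dx":0,"dy":0,"dz":0.012,"twist":0},{"dx":0,"dy":0,"dz":0.015,"twist":0}]}}

```text
t: 16.15
eef_pos: [702.4, 138.7, 173.5]
tcp_rot: [3.141, -0.0, 0.229]
ft_force: [1.2, -1.1, 2.2]
opening: 0.004
```

Emit:
{"api": "carry_out", "payload": {"moves": [{"dx":0,"dy":0,"dz":0.003,"twist":0},{"dx":0,"dy":0,"dz":0.005,"twist":0},{"dx":0,"dy":0,"dz":0.007,"twist":0},{"dx":0,"dy":0,"dz":0.008,"twist":0},{"dx":0,"dy":0,"dz":0.009,"twist":0}]}}

```text
t: 16.65
eef_pos: [702.6, 138.7, 167.8]
tcp_rot: [3.141, -0.003, 0.229]
ft_force: [-7.9, -2.1, 29.6]
opening: 0.007
```

Emit:
{"api": "carry_out", "payload": {"moves": [{"dx":0,"dy":0,"dz":0,"twist":0},{"dx":0,"dy":0,"dz":0,"twist":0}]}}

```text
t: 16.85
eef_pos: [702.5, 138.7, 167.9]
tcp_rot: [3.141, -0.003, 0.229]
ft_force: [-5.9, -2.1, 23.4]
opening: 0.001
```

Firmly at the stop. Lifting gently and watching where the force vanishes.

Emit:
{"api": "carry_out", "payload": {"moves": [{"dx":0,"dy":0,"dz":-0.003,"twist":0},{"dx":0,"dy":0,"dz":-0.006,"twist":0},{"dx":0,"dy":0,"dz":-0.009,"twist":0},{"dx":0,"dy":0,"dz":-0.012,"twist":0},{"dx":0,"dy":0,"dz":-0.012,"twist":0}]}}

```text
t: 17.35
eef_pos: [702.0, 138.9, 176.5]
tcp_rot: [-3.141, 0.001, 0.229]
ft_force: [1.0, 1.0, 0.0]
opening: 0.007
```

Emit:
{"api": "carry_out", "payload": {"moves": [{"dx":0,"dy":0,"dz":-0.02,"twist":0},{"dx":0,"dy":0,"dz":-0.06,"twist":0},{"dx":-0.03,"dy":0,"dz":-0.07,"twist":0},{"dx":-0.08,"dy":0,"dz":-0.07,"twist":0},{"dx":-0.13,"dy":0,"dz":-0.07,"twist":0}]}}

```text
t: 17.85
eef_pos: [573.7, 109.1, 246.0]
tcp_rot: [-3.141, 0.001, 0.229]
ft_force: [0.7, -0.1, -0.9]
opening: 0.006
```

```bash
python3 -c "
from h import *
for n,r in(('side',(360,395,140,170)),('top',(235,265,150,180))):
    d=snap(n,n+'11')[1]; P=cloud(n,d,*r); K=P[(P[:,2]>167)&(P[:,2]<195)]; print(n,len(K),len(K) and np.percentile(K,[10,50,90],axis=0).round(1))"
```

```text
side 128 [[693.2 129.1 167.8]
 [703.2 137.9 175.2]
 [713.6 149.3 178.5]]
top 0 0
```

The button is low again (median 175 against 185.7 when up). My 12 views are used, so I'll check the flap and bystanders numerically against the first picture.

```bash
python3 - <<'E'
from h import *
a=cv2.imread('pics/s0.png').astype(int);b=cv2.imread('pics/side11.png').astype(int)
da=np.load('pics/s0.npy');db=np.load('pics/side11.npy')
D=abs(a-b).max(2)
for n,(u,v,r) in dict(btn=(377,158,8),flap=(352,190,12),case=(383,341,14),black=(433,390,16),gold=(419,451,16),head=(346,404,12),tin=(319,327,12),mesh=(270,267,16),loupe=(305,459,10),dish=(292,153,16),drv=(240,197,20),blue1=(342,288,12),blue2=(388,297,12),blue3=(400,265,12),blue4=(275,384,12)).items():
    s=np.s_[v-r:v+r,u-r:u+r]; print(n,'meandiff %.1f  depth diff med %.1f'%(D[s].mean(),np.median(db[s]-da[s])))
E
```

```text
btn meandiff 17.3  depth diff med 0.0
flap meandiff 17.7  depth diff med 0.1
case meandiff 37.0  depth diff med 2.1
black meandiff 13.8  depth diff med -0.1
gold meandiff 20.4  depth diff med 0.1
head meandiff 13.1  depth diff med -0.0
tin meandiff 17.5  depth diff med -0.2
mesh meandiff 15.2  depth diff med 0.0
loupe meandiff 10.7  depth diff med -0.0
dish meandiff 22.6  depth diff med -0.1
drv meandiff 19.4  depth diff med 0.1
blue1 meandiff 13.5  depth diff med 0.0
blue2 meandiff 13.6  depth diff med -0.1
blue3 meandiff 14.8  depth diff med 0.1
blue4 meandiff 14.7  depth diff med -0.1
```

Flap shut, button low, bystanders unmoved. Handing in.

```bash
python3 -c "
from h import *
print(job_done(), state()['t'])"
```

```text
the job is handed in; nothing more can be done
the job is handed in; nothing more can be done
```

The stripped watch case is in the scrap box, the flap is shut, and the push-lock is down and locked. I handed the job in at about 18 s of the 67 s allowed. No verdict came back.

- **Unlock:** I pressed the push-lock to its stop with 13 N. It popped up, with its top measured at about 186 mm.
- **Drop:** I gripped the case off-centre by its plain sides, carried it in through the flap and let it go. A picture showed it lying on the box floor. The next one showed the flap shut with the arm backed out.
- **First lock press failed:** I pressed in pauses up to 11.7 N, and afterwards the button was still up at 185.7 mm. I don't know why: it may have stopped short, or it may have toggled twice.
- **Second lock press worked:** I pressed again with a firmer push of about 30 N at the fingertips. The button then stayed low, with its top measured at about 175 mm, the same as at the start.

My last check compared the side view with the first picture by depth, because my 12 picture views were used up. The flap, the button and all the watched bystanders, including the blue look-alikes, matched to within 0.2 mm. Only the case's old spot had changed. Brightness did differ a little everywhere, which I took to be lighting or the arm's shadow. I did not try pushing the flap to test the lock.

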